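Refit the missing push rivet in the proof press guard

TASK

One push rivet is missing from the grey gear guard on the front of the proof press. Take the black rivet with the raised centre pin from the wooden block, feed it through the open hole in the guard and feel for the smaller hole in the steel strip below (seldom exactly under it) without driving the pin in early, until the rivet's flange lies flat on the guard; then push the pin flush to lock it, firmly but without forcing it. Leave everything else where it is.

Things in the scene. Friction and masses are not known exactly. Their poses are not given: they have to be found in the camera images.
- rivet: the unset push rivet, black plastic, 22 g, head up in one of the block's three holes. Origin: centre of the underside of its flange; z up along the rivet. Flange: disc 30 mm across, 5 mm thick, above the origin. Barrel with four split legs: 8.5 mm diameter, 26 mm long, below the origin; pushing the centre pin down spreads the legs. Take it by the pin's cap, finger ends just above the flange
- rivet_pin (a joint): how far the rivet's centre pin is pushed in, m: 0 fully raised (starts at 0 to 0.001), 0.011 cap flush with the flange's top, a hard stop. It slides against a steady friction of about 12 N and stays where it is left, so pushing the rivet down by its cap with more than that drives the pin in early. Pushing it home takes that 12 N; beyond 30 N on the guard is forcing it
- pin_top (a point): centre of the top face of the rivet's pin cap: a round cap 15 mm across, 4 mm thick, on a 6 mm shank. Unset it is 16 mm above the rivet's origin, 11 mm above the flange's top, with a 7 mm gap between cap and flange; flush it is 5 mm above the origin, level with the flange
- rivet_tip (a point): centre of the foot of the rivet's barrel, 26 mm below its origin; the foot is flat, 7.8 mm across, with a 0.35 mm chamfer
- guard: the gear guard, fixed, a flat grey plastic cover 130 mm (x) by 336 mm (y), 4 mm thick, on top of the press's front, with four set black rivet heads (30 mm, 5 mm high). Origin: centre of its underside; z up, x away from the robot, y to its left. Its top is 85 mm above the bench. A thin cover: it springs down by 2 to 3 mm under a firm push and comes back
- guard_hole (a point): centre of the guard's open hole, 20 mm wide, at its top face, front left corner. A fixed 6 mm steel strip lies under it, its top 8 mm below the guard's top, with a 10 mm hole (0.3 mm chamfer) whose centre is up to 3.6 mm off this one in the guard's x and up to 3.6 mm in y, different each time; over 50 mm free below. A foot that misses rests on the strip; else the flange comes to the guard
- rack: the fixed wooden block that holds the rivets, 46 mm (x) by 160 mm (y) by 38 mm high, with three 11 mm holes, 31 mm deep, on its y axis at -55, 0 and 55 mm. Origin: centre of its underside; the rivets' flanges rest on its top
- spent_rivet: a used black rivet, the same size but with its pin flush, in the block; leave it there. Origin: centre of the flange's underside
- red_rivet: a red rivet of the same size with a raised pin, in the block; leave it there. Origin: centre of the flange's underside
- ink_jar: black jar of ink with a red label, 68 mm diameter, 62 mm high; leave it. Origin: centre of its underside
- tape: roll of green tape lying flat, 100 mm diameter, 22 mm high; leave it. Origin: centre of its underside
- brayer: hand ink roller lying on the bench, 210 mm long, roller 100 mm wide and 34 mm thick; leave it. Origin: on the bench under its frame
- screwdriver: screwdriver with a red handle, 190 mm long, lying on the bench; leave it
- comp_stick: steel composing stick, a flat tray 200 mm by 50 mm, 18 mm high; leave it. Origin: centre of its underside

How it is judged:
On the way, in this order (a step that is already met when the one before it is completed fails the run):
1. the rivet is seated in the guard and strip, flange flat on the guard, with its pin still up (z of rivet in the frame of guard_hole below 0.0015 m and horizontal distance between rivet and guard_hole below 0.007 m and angle between rivet's own z axis and vertical below 0.08 rad and value of joint rivet_pin below 0.004 m), for 0.2 s.
2. the pin is pushed flush (value of joint rivet_pin above 0.01 m), for 0.2 s.
At the end, for the whole second after the job is handed in: the rivet stands at rest in the guard's open hole, upright within 0.08 rad, its flange within 1.5 mm of flat on the guard, and its pin is within 1 mm of flush (value of joint rivet_pin above 0.01 m and z of rivet in the frame of guard_hole below 0.0015 m and horizontal distance between rivet and guard_hole below 0.007 m and angle between rivet's own z axis and vertical below 0.08 rad and linear speed of rivet below 0.01 m/s); the robot touches nothing.
It fails at once if the pin is driven in (more than 4 mm) before the flange lies on the guard (value of joint rivet_pin above 0.004 m and z of rivet in the frame of guard_hole above 0.0025 m).
It fails at once if the rivet is forced against the guard with more than 30 N (contact force between rivet and guard above 30 N).
It fails at once if the other rivets are disturbed (moved more than 15 mm) (distance of any of spent_rivet, red_rivet from where it was at the start of the episode above 0.015 m).
It fails at once if other things on the bench are pushed away (more than 30 mm) (distance of any of ink_jar, tape, brayer, screwdriver, comp_stick from where it was at the start of the episode above 0.03 m).
It also fails if it takes over 72 s, if anything falls off the work surface, if the arm or the gripper's body presses on something with over 40 N, if the wrist force passes 120 N, or if a joint passes its speed limit or range.

ROBOT

A 6-joint arm with a two-finger parallel gripper is mounted at the origin on the work surface. World frame = base frame: x ahead of the robot, y to its left, z up, the work surface at z = 0. Lengths are in m, angles in rad, forces in N, time in s.
With the tool pointing down it reaches from about 0.375 to 0.9 m from the base axis. Payload 3.1 kg.
Tool frame: the origin (TCP) lies between the finger pads; the fingertips stand 17 mm ahead of it and the grasp point (between the pads) lies 2 mm behind it (manip.tips_ahead is the distance from the TCP to the fingertips, in m); z points along the fingers, y is the line along which they close (so a half turn about z gives the same grasp; the last joint's range is limited). The gripper opens to 85 mm and grips with 20 to 120 N. Pads are 22 mm wide; open, the fingers measure 114 mm over their backs; the gripper's body (76 mm by 85 mm) begins 54 mm behind the grasp point. The pads swing forward as they close: fully open they stand 13 mm farther back than shut.
Start: joints at [1.006, 0.527, 1.433, -0, 1.181, -0.178], TCP at [0.236, 0.579, 0.221] pointing down, gripper open.
Joint ranges: [-3.08, 3.08], [-0.75, 2.2], [0.22, 2.44], [-1.43, 4.57], [0, 2.65], [-2.85, 2.85]. Speed limits (rad/s): [2.79, 2.79, 3.14, 3.14, 3.14, 3.14].

INTERFACE

Orientations are given as [roll, pitch, yaw] about the fixed x, y, z axes, in that order (R = Rz(yaw) Ry(pitch) Rx(roll)).
In Python, from station import sensors, capture, camera_info, ticket, manip gives the robot as it stands.
- The arm moves only by the tool servo_tool, never from a script. Its argument "steps" is a list of rows, each an object with "travel": the shift along the tool's x, y, z in mm, a list of three; "dr": the turn, a rotation vector about the tool's x, y, z in rad, a list of three; "hand": the opening, from 0 (shut) to 1 (fully open). In form: [{"travel": [x, y, z], "dr": [ax, ay, az], "hand": hand}, ...]. A call has 1 to 12 rows; each row shifts and turns the commanded pose from where the row before left it, along the tool's axes as they then stand; what a row does not reach is not made up. A row lasts 1/10 s, in which the tool goes at most 50 mm and 8.59 degrees, less where a joint would pass 70% of its speed; a pose out of reach is approached as far as the arm can. A call is refused whole if a number of a shift passes 50 or a number of a turn 0.15, either way. A call with a gripper value outside its range is refused whole. The fingers move at their own pace and stop on an object; "grip_force" is the grip in N (left out, the last holds). Time passes only in rows, so rows that do not move let the fingers close. It gives the time, the measured TCP pose, the force, the opening and the grip force at its end, in the units of the state.
- sensors.state(): the state, without advancing time (a new reading comes with each control period).
- capture(name): name is "scene" or "side" or "wrist"; returns the picture (420x560x3 uint8, red, green, blue); there is no depth.
- camera_info(name): a dict with "intrinsics" (3x3 intrinsics, pixels), "T" (4x4, takes a point from camera to world coordinates). Camera axes: x right, y down, z forward; pixel columns grow to the right and rows downward; lengths in m; the calibration is good to about 2 mm. A picture is of the moment at which its call begins: read the wrist's pose just before it. camera_info takes no time and is no camera call; for the wrist camera it gives the pose at the moment of the call.
- ticket.close_job(): hands the job in; it is judged then, once.
The state is a dict: "clock": time; "joint_positions": joint angles; "dq": joint speeds; "tau": joint torques, N m; "ee_pos": TCP position; "ee_rot": TCP orientation; "ft_force": force on the tool from outside, world axes, zero at the start; "torque": the same for the moment, N m; "finger_gap": opening from 0.0 (shut) to 1.0 (fully open); "grip_force": force on a finger pad.
Only numpy, scipy, OpenCV 4.12 (cv2) and the standard library are available. Lean on these libraries where they do the work, as an engineer would, in place of code of your own. Each camera call takes 0.05 s, during which the arm holds its last target. There are 200 camera calls.

## Working session

There is one attempt and no reset: what is moved stays moved. The work goes in short steps, Python scripts to look and compute and a tool call to move; the robot and the scene stay as the last step left them, time stands still between calls to the robot, and variables do not carry over. Pictures are saved under pics/ and viewed, at most 10 in all, crops included, and the job is handed in when it is done.

Besides the shell and the picture viewer there is one more tool, called as a command line: name --argument value ..., lists and objects as JSON in quotes. servo_tool: Moves the arm, as the interface text tells. Its arguments: {"type":"object","properties":{"steps":{"type":"array"},"grip_force":{"type":"number"}},"required":["steps"]}

```bash
ls; mkdir -p pics; cat > h.py <<'E'
import numpy as np, cv2
from station import sensors, capture, camera_info, ticket, manip
from scipy.spatial.transform import Rotation as R
def snap(n,f):
    ci=camera_info(n); im=capture(n); cv2.imwrite('pics/'+f+'.png',im[:,:,::-1]); return im,ci
def ray(ci,u,v,z):
    T=np.array(ci['T']); d=T[:3,:3]@np.linalg.inv(ci['intrinsics'])@[u,v,1]; o=T[:3,3]
    return o+d*(z-o[2])/d[2]
def proj(ci,p):
    T=np.array(ci['T']); c=T[:3,:3].T@(np.array(p)-T[:3,3]); q=np.array(ci['intrinsics'])@c; return q[:2]/q[2]
def totool(dw):
    s=sensors.state(); e=s['ee_rot']; r=R.from_euler('xyz',e); return r.inv().apply(dw)*1000
E
python3 - <<'E'
from h import *
ims=[snap(n,n+'0')for n in('scene','side','wrist')]
for im,ci in ims: print(np.round(ci['T'],3).tolist(),np.round(ci['intrinsics'],1).tolist())
s=sensors.state(); print(s, manip.tips_ahead)
E
```

```text
pics
[[-0.38, 0.59, -0.712, 1.315], [0.925, 0.254, -0.282, 0.356], [0.015, -0.766, -0.643, 0.832], [0.0, 0.0, 0.0, 1.0]] [[488.6, 0.0, 277.3], [0.0, 488.6, 204.3], [0.0, 0.0, 1.0]]
[[0.86, -0.316, 0.4, 0.109], [-0.51, -0.524, 0.682, -0.634], [-0.006, -0.791, -0.612, 0.654], [0.0, 0.0, 0.0, 1.0]] [[382.2, 0.0, 279.1], [0.0, 382.2, 213.4], [0.0, 0.0, 1.0]]
[[0.377, 0.889, 0.258, 0.169], [0.926, -0.361, -0.108, 0.606], [-0.003, 0.28, -0.96, 0.374], [0.0, 0.0, 0.0, 1.0]] [[377.3, 0.0, 281.1], [0.0, 377.3, 209.9], [0.0, 0.0, 1.0]]
{'clock': 0.15, 'joint_positions': array([ 1.00550699e+00,  5.28263304e-01,  1.43362010e+00,  8.68479268e-06,
        1.18139078e+00, -1.78486393e-01]), 'dq': array([ 0.00150093, -0.00308412, -0.00278294,  0.00048198, -0.00244052,
        0.00081556]), 'tau': array([ 1.24925806e-03, -4.42739582e+01, -1.78276294e+01, -2.04221278e-04,
        5.54310187e-03, -1.99699329e-06]), 'ee_pos': array([0.23542178, 0.57835276, 0.22034801]), 'ee_rot': array([-3.13993926e+00, -3.06441436e-04,  2.75478615e+00]), 'ft_force': array([ 0.19152009, -0.46600732,  0.09277762]), 'torque': array([0.02400133, 0.0398526 , 0.01945527]), 'grip_force': 0.0, 'finger_gap': 1.0009480206801804} 0.017
```

View pics/scene0.png

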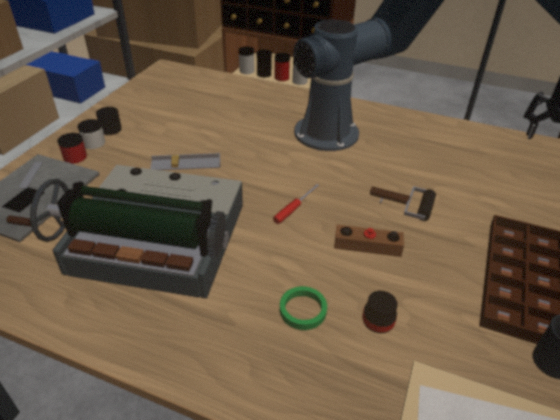

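View pics/side0.png

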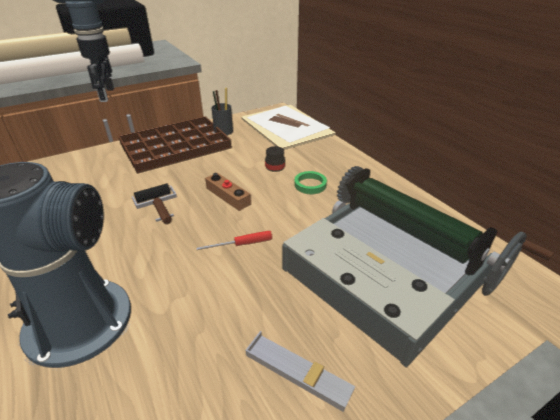

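The scene view shows the block at (369,240), with black rivets at (352,232) and (393,237) and the red one between them. In the side view the open guard hole is at about (310,252). I'll zoom in to see which black rivet is raised.

```bash
python3 - <<'E'
from h import *
a=cv2.imread('pics/scene0.png')[215:265,320:420]; b=cv2.imread('pics/side0.png')[165:215,190:270]; c=cv2.imread('pics/side0.png')[225:285,270:370]
f=lambda i:cv2.resize(i,(400,280),interpolation=cv2.INTER_CUBIC)
cv2.imwrite('pics/c1.png',np.vstack([np.hstack([f(a),f(b)]),np.hstack([f(c),f(c)])]))
ci=camera_info('scene');cs=camera_info('side')
for p in [(352,232),(370,233),(393,237)]: print('scene',ray(ci,*p,.043))
for p in [(215,178),(228,184),(239,193)]: print('side',ray(cs,*p,.043))
for p in [(310,252),(338,233),(348,279),(392,310),(420,285)]: print('guard',ray(cs,*p,.085 if p[0]==310 else .09))
E
```

```text
scene [0.4655587  0.21085995 0.043     ]
scene [0.45213283 0.25092091 0.043     ]
scene [0.44423474 0.30388907 0.043     ]
side [0.43356925 0.29429825 0.043     ]
side [0.45310151 0.24461103 0.043     ]
side [0.46032555 0.18658675 0.043     ]
guard [ 0.46919751 -0.15009011  0.085     ]
guard [ 0.55520582 -0.13560346  0.09      ]
guard [ 0.48670463 -0.25654581  0.09      ]
guard [ 0.5074714  -0.35673318  0.09      ]
guard [ 0.59616803 -0.34040662  0.09      ]
```

View pics/c1.png

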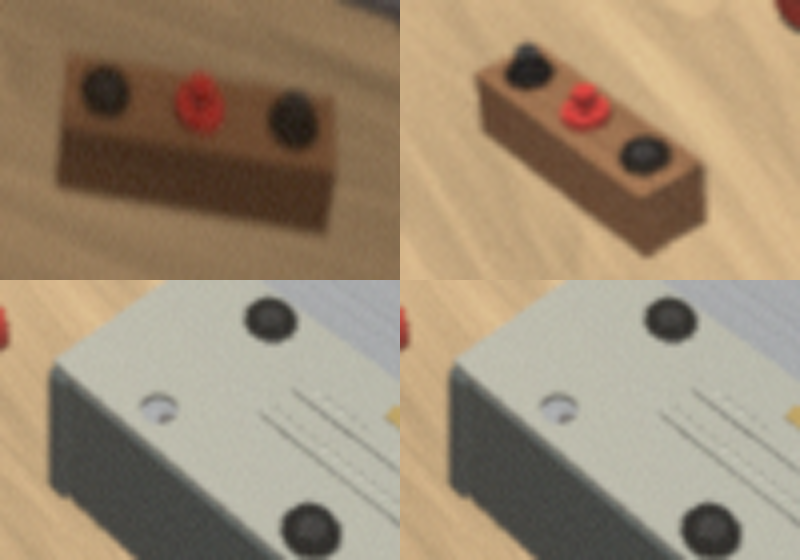

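The raised black rivet is in the left end hole, at about (0.439, 0.297). The spent one is at the other end, and the open hole is at about (0.469, -0.150). I'll move above the rivet now.

servo_tool --steps '[{"travel": [-37,-23,5],"dr": [0,0,0],"hand": 1},{"travel": [-37,-23,5],"dr": [0,0,0],"hand": 1},{"travel": [-37,-23,5],"dr": [0,0,0],"hand": 1},{"travel": [-37,-23,5],"dr": [0,0,0],"hand": 1},{"travel": [-37,-23,5],"dr": [0,0,0],"hand": 1},{"travel": [-37,-23,5],"dr": [0,0,0],"hand": 1},{"travel": [-37,-23,5],"dr": [0,0,0],"hand": 1},{"travel": [-37,-23,5],"dr": [0,0,0],"hand": 1},{"travel": [0,0,0],"dr": [0,0,0.14],"hand": 1},{"travel": [0,0,0],"dr": [0,0,0.14],"hand": 1},{"travel": [0,0,0],"dr": [0,0,0.14],"hand": 1},{"travel": [0,0,0],"dr": [0,0,0.14],"hand": 1}]'

```text
clock: 1.35
ee_pos: [0.4404, 0.2964, 0.1808]
ee_rot: [-3.141, -0.0, 2.188]
ft_force: [-0.4, -0.1, 0.5]
finger_gap: 1.002
grip_force: 0.0
```

servo_tool --steps '[{"travel": [0,0,0],"dr": [0,0,0.14],"hand": 0.5},{"travel": [0,0,0],"dr": [0,0,0.14],"hand": 0.5},{"travel": [0,0,0],"dr": [0,0,0.14],"hand": 0.5},{"travel": [0,0,0],"dr": [0,0,0],"hand": 0.5},{"travel": [0,0,0],"dr": [0,0,0],"hand": 0.5}]'

```text
clock: 1.85
ee_pos: [0.4404, 0.2967, 0.181]
ee_rot: [-3.141, 0.0, 1.778]
ft_force: [0.4, -1.2, -0.3]
finger_gap: 0.498
grip_force: 0.0
```

```bash
python3 - <<'E'
from h import *
im,ci=snap('wrist','w1'); s=sensors.state(); print(s['clock'],s['ee_pos'],s['ee_rot'],s['finger_gap'],s['ft_force'])
print(proj(ci,s['ee_pos']),proj(ci,[*s['ee_pos'][:2],.054]))
E
```

```text
1.9 [0.44034725 0.29673781 0.18100032] [-3.14130968e+00  6.09998158e-05  1.77732709e+00] 0.5006321267213167 [-0.2775039   1.17782039 -0.35339222]
[282.20124317 268.20425718] [281.70241818 197.17858536]
```

View pics/w1.png

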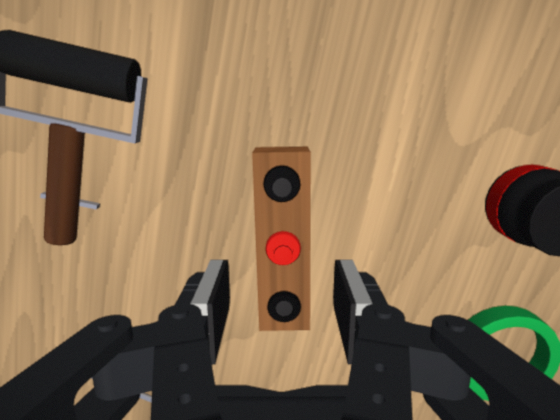

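The wrist view shows the raised rivet at (282,185), straight above the red one at (283,248), with the block nearly aligned to the tool. Next I'll measure the cap and flange.

```bash
python3 - <<'E'
from h import *
im=cv2.imread('pics/w1.png'); ci=camera_info('wrist')
g=cv2.cvtColor(im,cv2.COLOR_BGR2GRAY)
def blob(m,x0,y0):
    n,l,st,c=cv2.connectedComponentsWithStats(m.astype(np.uint8)); k=l[y0,x0]; return c[k],st[k]
sub=g[160:215,255:312]; print(sub[8:44:2,6:50:2])
for (x,y) in [(270,185),(272,308)]:
    m=np.zeros_like(g); m[y-28:y+28,252:312]=(g<52)[y-28:y+28,252:312]
    m=cv2.morphologyEx(m,cv2.MORPH_CLOSE,np.ones((15,15)))
    c,st=blob(m,x,y); print(c,st,ray(ci,*c,.043))
m=np.zeros_like(g); m[165:207,262:304]=((g>=46)&(g<75))[165:207,262:304]; m=cv2.morphologyEx(m,cv2.MORPH_OPEN,np.ones((5,5)))
c,st=blob(m,282,187); print(c,st,ray(ci,*c,.054))
print(sensors.state()['ee_pos'])
E
```

```text
[[106 107 104 101 104  70  25  12  17  18  21  17  20  19  17  45  94 109
  109 117 114 111]
 [107 108 104  94  49  16  20  20  21  21  19  23  21  21  21  18  30  88
  107 117 113 112]
 [107 107 102  52  13  21  20  22  21  20  23  20  21  19  20  21  19  28
   94 116 115 113]
 [107 106  75  19  18  22  20  21  21  21  21  21  22  23  21  21  20  19
   39 112 115 113]
 [107 104  35  18  20  22  20  22  22  22  23  20  21  19  21  19  18  20
   12  86 114 112]
 [108  89  18  23  19  21  20  21  26  40  50  49  34  22  20  19  21  21
   17  61 112 111]
 [107  75  15  21  22  21  21  34  54  57  55  53  54  45  24  21  19  21
   21  36 111 112]
 [106  59  18  21  23  23  27  52  57  56  55  54  54  53  43  20  22  19
   18  27 109 110]
 [105  53  21  21  21  23  46  56  55  52  54  52  52  53  53  26  21  19
   22  22  96 111]
 [107  68  22  22  25  21  52  54  55  55  55  54  53  52  51  36  19  20
   23  24 105 112]
 [109  87  21  24  25  26  56  57  55  55  54  54  55  52  51  36  21  20
   19  36 111 112]
 [108 101  30  22  20  22  48  55  56  55  54  52  54  53  51  30  20  20
   
[... 169 characters left out ...]
5  18  20  19
   72 105 110 111]
 [108 111 108  83  28  20  22  22  31  41  49  46  39  27  20  19  20  63
  105 105 109 111]
 [110 109 107 103  85  34  19  23  21  22  24  21  19  19  18  24  70 104
  106 106 109 111]
 [110 110 107 104 102  93  79  38  22  22  18  21  19  27  52  91 107 107
  106 105 109 111]
 [110 110 109 103 101 102 110 107  92  84  74  84  85  97 108 109 109 107
  106 106 110 110]]
[281.43349282 183.38277512] [ 264  166   36   36 1045] [0.43847355 0.3049435  0.043     ]
[283.75307125 306.10933661] [268 291  33  31 814] [0.46281612 0.19863032 0.043     ]
[281.40239044 187.187251  ] [273 179  18  17 251] [0.43855331 0.30438582 0.054     ]
[0.44034725 0.29673781 0.18100032]
```

servo_tool --steps '[{"travel": [4,0,25],"dr": [0,0,0],"hand": 0.45},{"travel": [4,0,25],"dr": [0,0,0],"hand": 0.45},{"travel": [0,0,25],"dr": [0,0,0],"hand": 0.45},{"travel": [0,0,20],"dr": [0,0,0],"hand": 0.45},{"travel": [0,0,14],"dr": [0,0,0],"hand": 0.45},{"travel": [0,0,9],"dr": [0,0,0],"hand": 0.45},{"travel": [0,0,0],"dr": [0,0,0],"hand": 0.45},{"travel": [0,0,0],"dr": [0,0,0],"hand": 0.45}]'

```text
clock: 2.7
ee_pos: [0.4391, 0.3047, 0.0634]
ee_rot: [3.141, -0.0, 1.775]
ft_force: [-0.5, 0.5, 0.5]
finger_gap: 0.452
grip_force: 0.0
```

servo_tool --grip_force 40 --steps '[{"travel": [0,0,0],"dr": [0,0,0],"hand": 0},{"travel": [0,0,0],"dr": [0,0,0],"hand": 0},{"travel": [0,0,0],"dr": [0,0,0],"hand": 0},{"travel": [0,0,0],"dr": [0,0,0],"hand": 0},{"travel": [0,0,0],"dr": [0,0,0],"hand": 0},{"travel": [0,0,0],"dr": [0,0,0],"hand": 0},{"travel": [0,0,0],"dr": [0,0,0],"hand": 0}]'

```text
clock: 3.4
ee_pos: [0.4388, 0.3046, 0.0631]
ee_rot: [-3.142, 0.0, 1.775]
ft_force: [0.1, -0.4, 1.1]
finger_gap: 0.003
grip_force: 0.0
```

The fingers shut on nothing, so I'll look.

```bash
python3 - <<'E'
from h import *
im,ci=snap('wrist','w2'); a=snap('side','s2')[0]
b=cv2.resize(a[150:220,180:275],(560,420),interpolation=cv2.INTER_CUBIC)
o=np.hstack([im[60:360,130:430],cv2.resize(b,(400,300))]); cv2.imwrite('pics/c2.png',o[:,:,::-1])
E
```

```text
(no output)
```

View pics/c2.png

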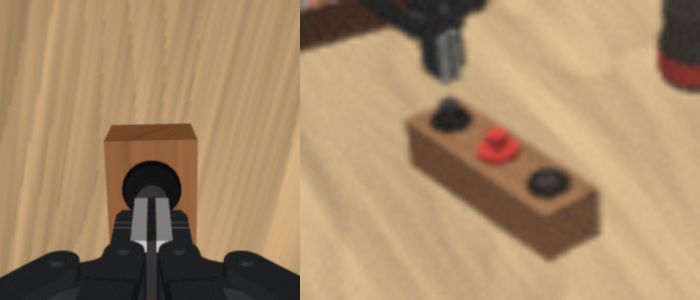

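The closed fingertips stand above the cap in both views: wrist (281,258), side about (286,170). I'll triangulate the tips and the cap.

```bash
python3 - <<'E'
from h import *
s=sensors.state(); p=s['ee_pos']; print(p,s['ee_rot'],s['clock'],s['finger_gap'])
cw=camera_info('wrist');cs=camera_info('side')
for dz in(0,-.017): q=p+[0,0,dz]; print(dz,proj(cw,q),proj(cs,q))
P=lambda ci:np.array(ci['intrinsics'])@np.linalg.inv(ci['T'])[:3]
# side crop: 95x70 ->400x300 at (180,150)
sd=lambda x,y:(180+(x-300)*95/400,150+y*70/300)
for n,a,b in[('tip',(281,258),sd(445,82)),('captop',(281,250),sd(450,100)),('flange',(281,249),sd(450,117))]:
    X=cv2.triangulatePoints(P(cw),P(cs),np.array(a,float).reshape(2,1),np.array(b,float).reshape(2,1)); print(n,b,(X[:3]/X[3]).ravel())
print('cap pred',proj(cw,[.4385,.3045,.054]),proj(cs,[.4385,.3045,.054]))
E
```

```text
[0.4388265  0.30458946 0.06307542] [-3.14154007e+00  2.07193061e-06  1.77479341e+00] 3.5 0.0035123116036038676
0 [282.19155645 268.21325469] [214.53495184 170.1675006 ]
-0.017 [282.07741973 253.25253829] [215.15686887 175.0545263 ]
tip (214.4375, 169.13333333333333) [0.43886836 0.30907316 0.06369363]
captop (215.625, 173.33333333333334) [0.4397173  0.30702097 0.04975761]
flange (215.625, 177.3) [0.43876051 0.30359627 0.03861257]
cap pred [281.40522129 259.9246337 ] [214.77860875 172.83107645]
```

By the images, the real tips are near TCP height, about 10–15 mm above where I expected them. I'll open, go down 13 mm watching the force, and close again.

servo_tool --grip_force 30 --steps '[{"travel": [0,0,0],"dr": [0,0,0],"hand": 0.42},{"travel": [0,0,0],"dr": [0,0,0],"hand": 0.42},{"travel": [0,0,0],"dr": [0,0,0],"hand": 0.42},{"travel": [0,0,0],"dr": [0,0,0],"hand": 0.42},{"travel": [0,0,4],"dr": [0,0,0],"hand": 0.42},{"travel": [0,0,3],"dr": [0,0,0],"hand": 0.42},{"travel": [0,0,3],"dr": [0,0,0],"hand": 0.42},{"travel": [0,0,3],"dr": [0,0,0],"hand": 0.42},{"travel": [0,0,0],"dr": [0,0,0],"hand": 0.42},{"travel": [0,0,0],"dr": [0,0,0],"hand": 0.42}]'

```text
clock: 4.5
ee_pos: [0.4388, 0.3046, 0.0499]
ee_rot: [-3.141, 0.0, 1.775]
ft_force: [-0.4, -1.2, -0.6]
finger_gap: 0.423
grip_force: 0.0
```

```bash
python3 - <<'E'
from h import *
s=sensors.state(); print(s['ee_pos'],s['ft_force'])
im,ci=snap('wrist','w3'); a=snap('side','s3')[0]; c=snap('scene','sc3')[0]
o=np.hstack([cv2.resize(im[130:330,180:380],(400,400)),cv2.resize(a[150:200,190:240],(400,400),interpolation=cv2.INTER_CUBIC)]); cv2.imwrite('pics/c3.png',o[:,:,::-1])
E
```

```text
[0.43877089 0.30457519 0.04994397] [-0.38488504 -1.2276056  -0.57881944]
```

View pics/c3.png

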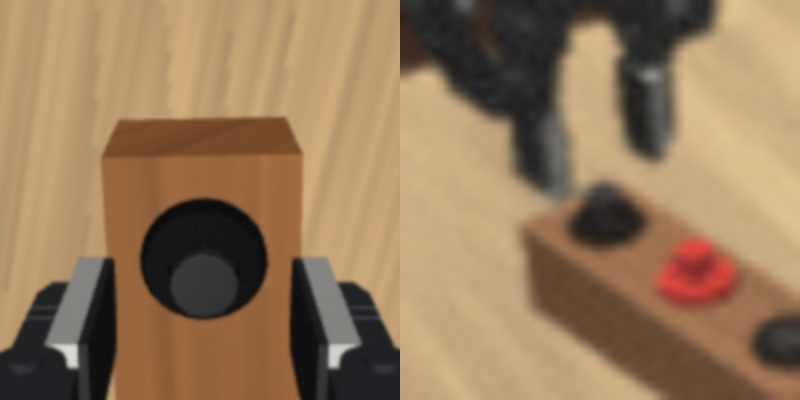

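Both tips are still level with or slightly above the cap top, and there is no contact force. I'll go down 8 mm more and close gently.

servo_tool --grip_force 25 --steps '[{"travel": [0,0,3],"dr": [0,0,0],"hand": 0.42},{"travel": [0,0,3],"dr": [0,0,0],"hand": 0.42},{"travel": [0,0,2],"dr": [0,0,0],"hand": 0.42},{"travel": [0,0,0],"dr": [0,0,0],"hand": 0.42},{"travel": [0,0,0],"dr": [0,0,0],"hand": 0.42}]'

```text
clock: 5.15
ee_pos: [0.4388, 0.3046, 0.042]
ee_rot: [-3.141, 0.0, 1.775]
ft_force: [-0.0, 0.0, 0.5]
finger_gap: 0.418
grip_force: 0.0
```

servo_tool --grip_force 25 --steps '[{"travel": [0,0,0],"dr": [0,0,0],"hand": 0.3},{"travel": [0,0,0],"dr": [0,0,0],"hand": 0.25},{"travel": [0,0,0],"dr": [0,0,0],"hand": 0.2},{"travel": [0,0,0],"dr": [0,0,0],"hand": 0.1},{"travel": [0,0,0],"dr": [0,0,0],"hand": 0.1}]'

```text
clock: 5.65
ee_pos: [0.4389, 0.3046, 0.0423]
ee_rot: [3.141, -0.0, 1.775]
ft_force: [0.6, 0.5, 1.1]
finger_gap: 0.133
grip_force: 24.3
```

```bash
python3 - <<'E'
from h import *
s=sensors.state(); print(s['ee_pos'],s['ft_force'],s['finger_gap'])
im,ci=snap('wrist','w4'); a=snap('side','s4')[0]; c=snap('scene','sc4')[0]
o=np.hstack([cv2.resize(im[180:330,205:355],(400,400)),cv2.resize(a[150:200,190:240],(400,400),interpolation=cv2.INTER_CUBIC)]); cv2.imwrite('pics/c4.png',o[:,:,::-1])
E
```

```text
[0.43892681 0.30462203 0.04228217] [0.64398018 0.54095671 1.14103287] 0.13254698017833466
```

View pics/c4.png

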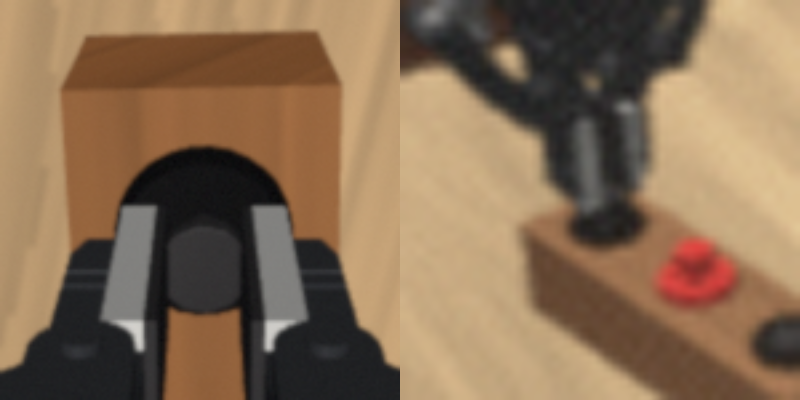

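The cap is held between both pads with the finger ends just above the flange. I'll lift and carry it to about 60 mm short of the hole, so the wrist camera can see the hole ahead.

servo_tool --grip_force 50 --steps '[{"travel": [0,0,0],"dr": [0,0,0],"hand": 0},{"travel": [0,0,0],"dr": [0,0,0],"hand": 0},{"travel": [0,0,-5],"dr": [0,0,0],"hand": 0},{"travel": [0,0,-10],"dr": [0,0,0],"hand": 0},{"travel": [0,0,-20],"dr": [0,0,0],"hand": 0},{"travel": [0,0,-25],"dr": [0,0,0],"hand": 0},{"travel": [0,0,-25],"dr": [0,0,0],"hand": 0},{"travel": [0,0,-15],"dr": [0,0,0],"hand": 0},{"travel": [0,0,-10],"dr": [0,0,0],"hand": 0}]'

```text
clock: 6.7
ee_pos: [0.4391, 0.3048, 0.1539]
ee_rot: [3.14, -0.0, 1.775]
ft_force: [0.0, 0.5, -0.2]
finger_gap: -0.005
grip_force: 0.0
```

servo_tool --steps '[{"travel": [-30,-5,0],"dr": [0,0,0],"hand": 0},{"travel": [-45,-5,0],"dr": [0,0,0],"hand": 0},{"travel": [-45,-5,0],"dr": [0,0,0],"hand": 0},{"travel": [-45,-5,0],"dr": [0,0,0],"hand": 0},{"travel": [-45,-5,0],"dr": [0,0,0],"hand": 0},{"travel": [-45,-6,0],"dr": [0,0,0],"hand": 0},{"travel": [-45,-6,0],"dr": [0,0,0],"hand": 0},{"travel": [-45,-6,0],"dr": [0,0,0],"hand": 0},{"travel": [-45,-5,0],"dr": [0,0,0],"hand": 0},{"travel": [-45,-5,0],"dr": [0,0,0],"hand": 0},{"travel": [-45,-5,0],"dr": [0,0,0],"hand": 0},{"travel": [-31,-5,0],"dr": [0,0,0],"hand": 0}]'

```text
clock: 7.9
ee_pos: [0.4809, -0.2117, 0.1522]
ee_rot: [3.141, 0.001, 1.773]
ft_force: [0.6, 0.5, 0.2]
finger_gap: 0.002
grip_force: 0.0
```

servo_tool --steps '[{"travel": [0,0,0],"dr": [0,0,0],"hand": 0},{"travel": [0,0,0],"dr": [0,0,0],"hand": 0},{"travel": [0,0,0],"dr": [0,0,0],"hand": 0}]'

```text
clock: 8.2
ee_pos: [0.4798, -0.2071, 0.1518]
ee_rot: [-3.14, -0.002, 1.775]
ft_force: [0.4, -0.1, 0.3]
finger_gap: -0.002
grip_force: 0.0
```

```bash
python3 - <<'E'
from h import *
s=sensors.state(); print(s['ee_pos'],s['ee_rot'],s['ft_force'],s['finger_gap'],s['grip_force'])
im,ci=snap('wrist','w5'); a,cs=snap('side','s5'); snap('scene','sc5')
print(proj(ci,[.469,-.15,.085]))
u,v=proj(cs,s['ee_pos']).astype(int)
o=np.hstack([im,cv2.resize(a[v-60:v+45,max(u-30,0):u+30],(240,420),interpolation=cv2.INTER_CUBIC)]); cv2.imwrite('pics/c5.png',o[:,:,::-1]); print(u,v)
E
```

```text
[ 0.47979997 -0.20714353  0.15179081] [-3.14021107e+00 -1.88822045e-03  1.77541355e+00] [ 0.41477229 -0.1064856   0.29772059] -0.0021978882294767872 0.0
[283.79936479 124.91256551]
332 242
```

View pics/c5.png

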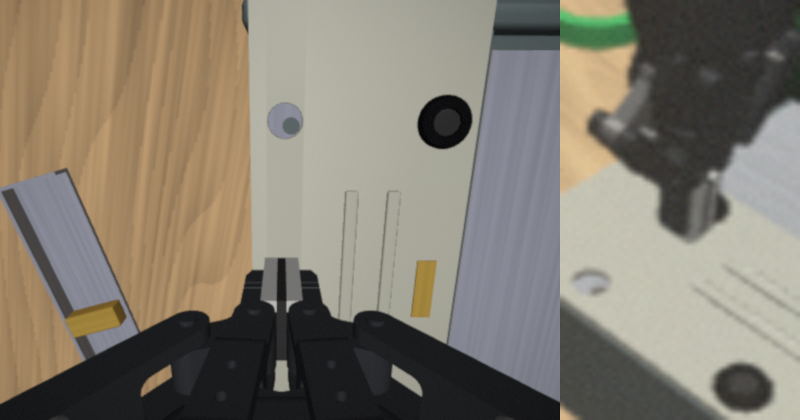

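The cap slipped out, so the grip was too high and the fingers are shut and empty. This view does show the guard hole at (285,120), with the darker strip hole at (291,126) inside it. I'll measure both, then check that the rivet is still in the block.

```bash
python3 - <<'E'
from h import *
im=cv2.imread('pics/w5.png'); ci=camera_info('wrist'); g=im.astype(int)
print(im[121,262:310:2].tolist()); 
gr=cv2.cvtColor(im,cv2.COLOR_BGR2GRAY); print(gr[98:144:2,264:310:2])
for n,cv,cam in(('s5','side',camera_info('side')),('sc5','scene',camera_info('scene'))):
    a=cv2.imread(f'pics/{n}.png'); b=cv2.imread(f'pics/{cv}0.png'); u,v=proj(cam,[.4385,.3045,.047]).astype(int)
    d=cv2.absdiff(a,b).max(2)[v-25:v+25,u-30:u+30]; print(n,u,v,(d>25).sum(),d.max())
    a2=cv2.cvtColor(a,cv2.COLOR_BGR2GRAY); b2=cv2.cvtColor(b,cv2.COLOR_BGR2GRAY)
    print(a2[v-9:v+9,u-8:u+9:2]); print(b2[v-9:v+9,u-8:u+9:2])
E
```

```text
[[167, 180, 181], [166, 180, 181], [153, 166, 166], [135, 128, 127], [155, 142, 140], [154, 141, 139], [150, 138, 135], [149, 137, 135], [152, 138, 137], [151, 138, 137], [147, 137, 133], [113, 110, 104], [102, 101, 91], [102, 101, 90], [101, 100, 90], [101, 100, 91], [102, 101, 91], [103, 102, 92], [127, 121, 120], [149, 136, 135], [131, 133, 132], [162, 175, 176], [167, 180, 181], [168, 181, 182]]
[[179 174 172 172 173 172 173 172 171 171 171 170 172 172 171 171 171 171
  171 171 174 180 179]
 [178 175 171 172 171 171 171 172 171 171 172 171 172 171 172 170 172 170
  172 171 175 180 179]
 [179 173 172 171 172 172 172 170 154 152 144 142 149 163 170 171 172 171
  171 171 174 180 180]
 [178 174 172 172 171 170 148 141 135 139 141 143 142 138 141 156 170 172
  170 171 175 179 179]
 [178 174 172 172 164 144 138 140 140 138 142 144 144 144 140 135 143 169
  171 171 175 180 179]
 [179 174 172 165 136 138 137 139 139 139 141 143 144 144 141 140 136 141
  170 172 175 179 179]
 [178 175 171 146 142 140 139 140 140 138 140 143 143 144 141 140 141 138
  154 171 176 179 179]
 [178 174 156 137 
[... 3679 characters left out ...]
113 111 116 114 108 111 108 108 108]
 [116 116 113 113 112 108 107 107 106]
 [119 118 117 116 111 117 111 111 109]
 [112 117 119 116 115 115 111 112 114]
 [107 110 111 118 117 117 115 119 115]
 [ 97 100 104 100 102 109 114 114 114]
 [ 86  87  81  72  77  91 108 109 110]
 [ 83  74  60  48  54  69  86  95  96]
 [ 77  59  48  45  45  51  76  86  89]
 [ 74  48  32  34  37  42  59  78  87]
 [ 68  39  33  36  39  37  53  79  87]
 [ 70  39  29  37  35  33  44  75  85]
 [ 71  37  37  30  34  27  43  77  85]
 [ 71  49  29  37  32  36  40  76  85]
 [ 77  59  39  37  32  33  48  77  85]
 [ 82  69  50  34  36  38  62  79  88]
 [ 81  76  67  54  50  58  73  83  89]
 [ 80  81  77  72  67  74  79  83  88]]
```

```bash
python3 - <<'E'
from h import *
im=cv2.imread('pics/w5.png'); ci=camera_info('wrist')
gr=cv2.cvtColor(im,cv2.COLOR_BGR2GRAY)
s=sensors.state(); r=R.from_euler('xyz',s['ee_rot'])
for nm,th,z in(('guard',158,.085),('strip',118,.077)):
    m=np.zeros_like(gr); m[98:144,263:308]=(gr<th)[98:144,263:308]
    c,_=max(((c,cv2.contourArea(c)) for c in cv2.findContours(m,cv2.RETR_EXTERNAL,cv2.CHAIN_APPROX_NONE)[0]),key=lambda t:t[1])
    e=cv2.fitEllipse(c); w=ray(ci,*e[0],z); print(nm,e,w,'in tool mm',r.inv().apply(w-s['ee_pos'])*1000)
# outbound: to above rivet
print(totool(np.array([.4385,.3045,.10])-s['ee_pos']))
E
```

```text
guard ((284.7375183105469, 120.26774597167969), (35.98439407348633, 36.86532211303711), 177.29515075683594) [ 0.46956363 -0.14736821  0.085     ] in tool mm [60.58324924  1.67036015 67.13229806]
strip ((290.872314453125, 125.51616668701172), (15.847375869750977, 16.684598922729492), 135.64125061035156) [ 0.47390776 -0.14997229  0.077     ] in tool mm [57.14001294  5.39552041 75.12729906]
[509.27639077  63.58855006  52.45479468]
```

The strip hole lies about 3.7 mm (guard x) and -3.4 mm (guard y) from the guard hole, at world (0.474, -0.150). The rivet is still in the block with its pin up, so I'll go back and grip lower.

servo_tool --grip_force 30 --steps '[{"travel": [30,5,0],"dr": [0,0,0],"hand": 0.42},{"travel": [45,5,0],"dr": [0,0,0],"hand": 0.42},{"travel": [45,5,0],"dr": [0,0,0],"hand": 0.42},{"travel": [45,6,0],"dr": [0,0,0],"hand": 0.42},{"travel": [45,6,0],"dr": [0,0,0],"hand": 0.42},{"travel": [45,6,0],"dr": [0,0,0],"hand": 0.42},{"travel": [45,6,0],"dr": [0,0,0],"hand": 0.42},{"travel": [45,5,0],"dr": [0,0,0],"hand": 0.42},{"travel": [45,5,0],"dr": [0,0,0],"hand": 0.42},{"travel": [45,5,0],"dr": [0,0,0],"hand": 0.42},{"travel": [45,5,0],"dr": [0,0,0],"hand": 0.42},{"travel": [29,4.6,0],"dr": [0,0,0],"hand": 0.42}]'

```text
clock: 9.55
ee_pos: [0.4381, 0.3063, 0.1523]
ee_rot: [3.141, -0.001, 1.779]
ft_force: [-0.6, -0.5, 0.3]
finger_gap: 0.422
grip_force: 0.0
```

servo_tool --steps '[{"travel": [0,0,0],"dr": [0,0,0],"hand": 0.42},{"travel": [0,0,0],"dr": [0,0,0],"hand": 0.42},{"travel": [0,0,25],"dr": [0,0,0],"hand": 0.42},{"travel": [0,0,25],"dr": [0,0,0],"hand": 0.42},{"travel": [0,0,25],"dr": [0,0,0],"hand": 0.42},{"travel": [0,0,20],"dr": [0,0,0],"hand": 0.42},{"travel": [0,0,10],"dr": [0,0,0],"hand": 0.42},{"travel": [0,0,6],"dr": [0,0,0],"hand": 0.42},{"travel": [0,0,0],"dr": [0,0,0],"hand": 0.42},{"travel": [0,0,0],"dr": [0,0,0],"hand": 0.42},{"travel": [0,0,0],"dr": [0,0,0],"hand": 0.42}]'

```text
clock: 10.65
ee_pos: [0.4405, 0.303, 0.042]
ee_rot: [3.14, -0.0, 1.775]
ft_force: [-0.3, -0.2, 0.6]
finger_gap: 0.419
grip_force: 0.0
```

servo_tool --steps '[{"travel": [2,-1.7,2],"dr": [0,0,0],"hand": 0.42},{"travel": [0,0,2],"dr": [0,0,0],"hand": 0.42},{"travel": [0,0,1],"dr": [0,0,0],"hand": 0.42},{"travel": [0,0,0],"dr": [0,0,0],"hand": 0.42},{"travel": [0,0,0],"dr": [0,0,0],"hand": 0.42}]'

```text
clock: 11.15
ee_pos: [0.4377, 0.3044, 0.0361]
ee_rot: [-3.142, 0.0, 1.775]
ft_force: [0.2, -0.3, 0.2]
finger_gap: 0.422
grip_force: 0.0
```

servo_tool --grip_force 25 --steps '[{"travel": [0,0,0],"dr": [0,0,0],"hand": 0.3},{"travel": [0,0,0],"dr": [0,0,0],"hand": 0.25},{"travel": [0,0,0],"dr": [0,0,0],"hand": 0.2},{"travel": [0,0,0],"dr": [0,0,0],"hand": 0.1},{"travel": [0,0,0],"dr": [0,0,0],"hand": 0.1}]'

```text
clock: 11.65
ee_pos: [0.4379, 0.3044, 0.0362]
ee_rot: [3.141, -0.0, 1.775]
ft_force: [-0.6, -0.1, 0.8]
finger_gap: 0.148
grip_force: 24.3
```

servo_tool --grip_force 50 --steps '[{"travel": [0,0,0],"dr": [0,0,0],"hand": 0},{"travel": [0,0,0],"dr": [0,0,0],"hand": 0},{"travel": [0,0,0],"dr": [0,0,0],"hand": 0},{"travel": [0,0,-2],"dr": [0,0,0],"hand": 0},{"travel": [0,0,-2],"dr": [0,0,0],"hand": 0},{"travel": [0,0,0],"dr": [0,0,0],"hand": 0},{"travel": [0,0,0],"dr": [0,0,0],"hand": 0}]'

```text
clock: 12.35
ee_pos: [0.4378, 0.3044, 0.0402]
ee_rot: [3.141, -0.0, 1.775]
ft_force: [0.3, -0.4, -0.3]
finger_gap: 0.127
grip_force: 48.8
```

servo_tool --steps '[{"travel": [0,0,-5],"dr": [0,0,0],"hand": 0},{"travel": [0,0,-10],"dr": [0,0,0],"hand": 0},{"travel": [0,0,-15],"dr": [0,0,0],"hand": 0},{"travel": [0,0,-20],"dr": [0,0,0],"hand": 0},{"travel": [0,0,-25],"dr": [0,0,0],"hand": 0},{"travel": [0,0,-20],"dr": [0,0,0],"hand": 0},{"travel": [0,0,-15],"dr": [0,0,0],"hand": 0},{"travel": [0,0,0],"dr": [0,0,0],"hand": 0},{"travel": [0,0,0],"dr": [0,0,0],"hand": 0}]'

```text
clock: 13.25
ee_pos: [0.4374, 0.3043, 0.1505]
ee_rot: [3.141, -0.0, 1.775]
ft_force: [-0.5, 0.2, 0.1]
finger_gap: 0.122
grip_force: 48.9
```

```bash
python3 - <<'E'
from h import *
s=sensors.state(); print(s['ee_pos'],s['ee_rot'],s['ft_force'],s['finger_gap'],s['grip_force'])
im,ci=snap('wrist','w6'); a,cs=snap('side','s6'); b,cc=snap('scene','sc6')
u,v=proj(cs,s['ee_pos']).astype(int); u2,v2=proj(cc,s['ee_pos']).astype(int); print(u,v,u2,v2)
R_=lambda i:cv2.resize(i,(260,390),interpolation=cv2.INTER_CUBIC)
o=np.hstack([R_(im[190:340,230:330]),R_(a[v-30:v+30,u-20:u+20]),R_(b[v2-30:v2+30,u2-20:u2+20])]); cv2.imwrite('pics/c6.png',o[:,:,::-1])
E
```

```text
[0.4373814  0.30426757 0.15048299] [ 3.14139721e+00 -7.76862931e-05  1.77483218e+00] [-0.48291042  0.18637386  0.14564794] 0.1217781403846786 48.92750322818756
210 143 401 199
```

View pics/c6.png

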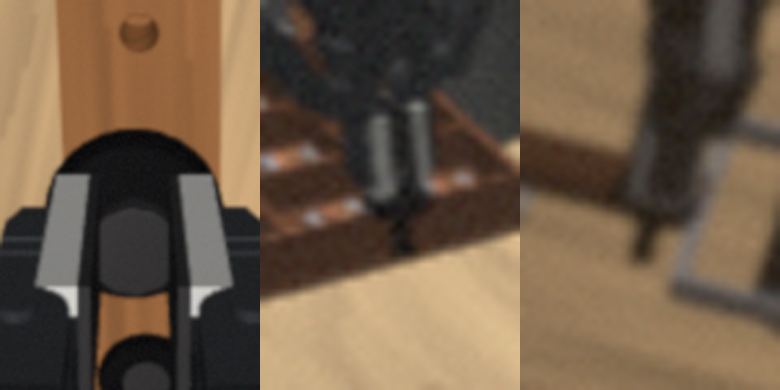

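The rivet is held upright by its cap and clear of the block. I'll compute its offset in the hand and the travel to the strip hole.

```bash
python3 - <<'E'
from h import *
im=cv2.imread('pics/w6.png'); ci=camera_info('wrist'); s=sensors.state()
g=cv2.cvtColor(im,cv2.COLOR_BGR2GRAY)
m=np.zeros_like(g); w=(slice(265,308),slice(266,298)); m[w]=((g>=40)&(g<85))[w]
m=cv2.morphologyEx(m,cv2.MORPH_OPEN,np.ones((5,5)))
n,l,st,c=cv2.connectedComponentsWithStats(m); k=l[287,281]; print(st[k],c[k])
print(g[260:310:2,264:300:2])
r=R.from_euler('xyz',s['ee_rot'])
for z in (.0178,.020): print(r.inv().apply(ray(ci,*c[k],s['ee_pos'][2]+z)-s['ee_pos'])*1000)
print(totool(np.array([.4739,-.15,.15])-s['ee_pos']), proj(ci,s['ee_pos']+[0,0,.0178]))
E
```

```text
[268 270  27  33 788] [281.11167513 286.02664975]
[[ 55  26  19  20  18  21  21  19  21  20  20  18  21  18  18  21  29  54]
 [ 50  25  20  21  22  24  21  21  19  23  21  19  20  18  22  23  24  44]
 [ 40  28  20  21  22  21  20  18  20  20  19  20  20  19  19  18  27  38]
 [ 38  26  18  23  20  21  21  23  28  26  24  22  20  18  21  18  28  32]
 [ 32  26  18  21  22  26  29  30  31  30  30  29  26  23  20  17  26  32]
 [ 31  24  19  25  27  29  35  45  52  48  40  35  33  30  24  17  24  30]
 [ 30  25  19  28  41  51  58  58  56  54  55  56  54  42  29  21  24  27]
 [ 26  24  26  50  55  55  56  54  54  54  54  53  51  52  47  26  24  28]
 [ 27  25  38  56  56  53  56  54  55  54  52  53  51  53  51  40  21  29]
 [ 30  21  41  56  56  54  54  55  53  52  53  54  52  52  53  43  25  28]
 [ 24  22  42  55  56  56  53  55  52  54  51  52  53  52  53  43  21  29]
 [ 27  21  41  55  54  55  54  53  53  53  52  53  50  52  51  41  18  28]
 [ 26  20  41  55  54  54  52  54  53  54  52  52  53  51  51  42  20  28]
 [ 28  19  40  55  54  55  52  53  51  51  53  53  52  52  50  42  19  27]

[... 285 characters left out ...]
0  41  14  24]
 [ 24  17  37  52  54  52  51  52  51  51  51  51  51  49  49  40  17  24]
 [ 25  15  29  51  53  52  54  52  51  49  50  51  52  50  49  31  17  24]
 [ 37  16  15  28  44  52  50  51  53  52  51  49  49  46  33  20  15  34]
 [ 44  17  37  50  30  36  38  43  45  48  46  36  29  35  50  41  14  39]
 [ 43  14  61 106  90  84  80  72  74  72  70  76  92 106 111  70  18  38]
 [ 45  17  62 108 101  99 102 111 115 112 106 108 111 113 113  72  17  41]
 [ 44  16  71 110 102 100 102 112 115 113 107 107 110 114 113  86  16  40]]
[  0.60233534  -0.47503373 -17.79924287]
[  1.75821854  -0.47612001 -19.99976713]
[-4.52081654e+02 -5.57445875e+01 -4.30862613e-01] [282.20131861 287.40847022]
```

servo_tool --steps '[{"travel": [-25,-3,0],"dr": [0,0,0],"hand": 0},{"travel": [-40,-5,0],"dr": [0,0,0],"hand": 0},{"travel": [-40,-5,0],"dr": [0,0,0],"hand": 0},{"travel": [-40,-5,0],"dr": [0,0,0],"hand": 0},{"travel": [-40,-5,0],"dr": [0,0,0],"hand": 0},{"travel": [-40,-5,0],"dr": [0,0,0],"hand": 0},{"travel": [-40,-5,0],"dr": [0,0,0],"hand": 0},{"travel": [-40,-5,0],"dr": [0,0,0],"hand": 0},{"travel": [-40,-5,0],"dr": [0,0,0],"hand": 0},{"travel": [-40,-5,0],"dr": [0,0,0],"hand": 0},{"travel": [-40,-5,0],"dr": [0,0,0],"hand": 0},{"travel": [-27.6,-2.4,0],"dr": [0,0,0],"hand": 0}]'

```text
clock: 14.6
ee_pos: [0.475, -0.1526, 0.1493]
ee_rot: [-3.141, -0.0, 1.773]
ft_force: [0.4, -0.1, -0.3]
finger_gap: 0.126
grip_force: 48.9
```

servo_tool --steps '[{"travel": [0,0,0],"dr": [0,0,0],"hand": 0},{"travel": [0,0,0],"dr": [0,0,0],"hand": 0},{"travel": [0,0,0],"dr": [0,0,0],"hand": 0},{"travel": [0,0,0],"dr": [0,0,0],"hand": 0}]'

```text
clock: 15.0
ee_pos: [0.4746, -0.1486, 0.1498]
ee_rot: [-3.14, -0.001, 1.776]
ft_force: [0.0, 0.2, 0.6]
finger_gap: 0.126
grip_force: 48.9
```

```bash
python3 - <<'E'
from h import *
s=sensors.state(); print(s['ee_pos'],s['ee_rot'],s['ft_force'],s['finger_gap'],s['grip_force'])
print(totool(np.array([.4739,-.15,s['ee_pos'][2]])-s['ee_pos'])-[.5,-.3,0])
E
```

```text
[ 0.4746011  -0.14859797  0.14981584] [-3.14049241e+00 -1.13923380e-03  1.77643264e+00] [0.04288522 0.19939275 0.55053201] 0.1262378354442672 48.928409814834595
[-1.72933214e+00 -6.72609849e-01 -3.30392843e-04]
```

servo_tool --steps '[{"travel": [-1.7,-0.7,10],"dr": [0,0,0],"hand": 0},{"travel": [0,0,12],"dr": [0,0,0],"hand": 0},{"travel": [0,0,8],"dr": [0,0,0],"hand": 0},{"travel": [0,0,5],"dr": [0,0,0],"hand": 0},{"travel": [0,0,0],"dr": [0,0,0],"hand": 0},{"travel": [0,0,0],"dr": [0,0,0],"hand": 0},{"travel": [0,0,0],"dr": [0,0,0],"hand": 0}]'

```text
clock: 15.7
ee_pos: [0.4751, -0.152, 0.1154]
ee_rot: [3.141, 0.001, 1.775]
ft_force: [-0.7, 0.2, 0.6]
finger_gap: 0.124
grip_force: 48.9
```

```bash
python3 - <<'E'
from h import *
s=sensors.state(); print(s['ee_pos'],s['ee_rot'],s['ft_force'],s['finger_gap'],s['grip_force'])
print(totool(np.array([.4739,-.15,s['ee_pos'][2]])-s['ee_pos'])-[.5,-.3,0])
# foot estimate from side and scene views vs hole
a,cs=snap('side','s7'); b,cc=snap('scene','sc7')
for n,im,ci in(('side',a,cs),('scene',b,cc)):
    u,v=np.round(proj(ci,[.4739,-.15,.085])).astype(int); print(n,u,v)
    print(cv2.cvtColor(im,cv2.COLOR_RGB2GRAY)[v-12:v+7,u-14:u+15])
E
```

```text
[ 0.47514661 -0.15201954  0.11543066] [3.14097773e+00 5.70303882e-04 1.77487775e+00] [-0.65401744  0.2338546   0.57157097] 0.12415102687742827 48.92818987369537
[ 1.73027835 -0.51144483 -0.00177091]
side 312 251
[[198 195 197 198 201 195 199 192 173 120  62  58  58  64  90 114 115 101
   68  53  54  60  97 157 193 199 196 197 196]
 [197 199 197 198 197 197 196 193 168 107  61  58  56  70  97 113 114  98
   65  52  53  60  88 151 191 196 198 196 195]
 [197 197 199 200 198 195 197 194 168 102  63  58  64  87 107 114 104  81
   60  54  50  53  79 148 191 196 195 196 195]
 [199 199 198 195 197 197 199 194 173 115  64  48  55  70  92  95  73  58
   52  53  52  53  84 149 192 196 197 198 196]
 [196 197 195 197 199 196 198 196 192 159  89  59  51  53  59  60  55  50
   57  53  54  69 125 173 194 196 196 197 195]
 [198 199 197 195 197 197 196 196 196 182 140 100  68  57  51  52  53  56
   53  57  63 108 162 191 195 196 198 196 193]
 [200 199 196 198 198 197 195 195 198 196 190 167 128  89  56  49  54  61
   79  95 122 161 191 195 197 197 198 197 196]
 [197 197 199 199 196 198 197 197 198 196
[... 3025 characters left out ...]
132 133 130 130 130 128 121 120 120 119 122 126
  128 124 129 128 131 132 130 133 132 133 129]
 [128 130 131 131 130 132 130 134 130 129 131 128 125 127 129 127 128 125
  129 132 133 132 133 131 132 132 132 132 132]
 [132 131 131 132 133 134 130 133 132 133 128 130 129 129 130 129 129 132
  133 133 131 129 132 131 135 134 132 131 133]
 [129 131 129 131 134 130 133 128 130 131 128 130 132 131 129 131 131 130
  129 132 132 130 129 129 130 133 132 132 133]
 [131 131 131 130 130 131 131 129 130 130 132 131 129 130 133 132 128 131
  132 130 130 131 131 128 131 132 131 132 133]
 [132 131 131 132 130 130 132 131 132 130 131 131 127 131 132 129 131 132
  133 132 130 131 130 132 131 131 132 131 130]]
```

servo_tool --steps '[{"travel": [0,0,0],"dr": [0,0,0],"hand": 0},{"travel": [0,0,0],"dr": [0,0,0],"hand": 0},{"travel": [0,0,0],"dr": [0,0,0],"hand": 0}]'

```text
clock: 16.1
ee_pos: [0.4749, -0.1519, 0.1152]
ee_rot: [3.141, 0.0, 1.775]
ft_force: [-0.6, -0.6, -0.5]
finger_gap: 0.12
grip_force: 48.9
```

```bash
python3 - <<'E'
from h import *
cs=camera_info('side');cc=camera_info('scene');s=sensors.state(); print(s['ee_pos'])
h=np.array([.4739,-.15,0])
print('strip',proj(cs,h+[0,0,.077]),'guard',proj(cs,[.46956,-.14737,.085]))
for z in(.0892,.0912,.0932):print('foot',z,proj(cs,h+[0,0,z]),proj(cc,h+[0,0,z]))
print('per mm tool x,y',[((proj(c,h+[a,b,.09])-proj(c,h+[0,0,.09])))/5 for c in(cs,cc) for a,b in((-.001,.0049),(.0049,.001))])
# empty-hole reference in the earlier picture
for n,c in(('side0',cs),('s4',cs)):
    g=cv2.cvtColor(cv2.imread(f'pics/{n}.png'),cv2.COLOR_BGR2GRAY); print(g[245:260,300:322])
# barrel centre per row (darkness centroid)
for n,x0,x1,y0,y1 in(('s7',308,320,246,253),('sc7',220-16,222,176,186)):
    g=cv2.cvtColor(cv2.imread(f'pics/{n}.png'),cv2.COLOR_BGR2GRAY).astype(float)
    for y in range(y0,y1): r=g[y,x0:x1]; w=np.clip(125*(1 if n=='s7' else .8)-r,0,None); print(n,y,round((w*np.arange(x0,x1)).sum()/max(w.sum(),1),2),int(w.sum()))
E
```

```text
[ 0.47490615 -0.15190983  0.11524622]
strip [311.6121529  253.89279885] guard [309.42594722 251.19209565]
foot 0.0892 [311.87277791 249.7690479 ] [213.18642143 181.52974158]
foot 0.0912 [311.91595594 249.08586159] [213.13045554 180.89120361]
foot 0.0932 [311.95926301 248.40063352] [213.07437142 180.25131678]
per mm tool x,y [array([-0.3352088 , -0.23463316]), array([ 0.32290446, -0.21565141]), array([0.38699241, 0.05003395]), array([-0.11495679,  0.23880176])]
[[186 186 187 186 188 187 186 187 185 186 187 184 184 187 185 185 187 186
  187 185 184 184]
 [187 185 187 186 185 187 185 186 186 185 186 184 186 185 185 186 186 185
  186 185 188 186]
 [188 188 187 185 186 185 187 187 186 184 187 187 183 187 185 183 186 186
  186 188 184 185]
 [186 187 187 188 187 185 185 183 179 179 179 182 184 187 184 186 186 185
  185 185 184 184]
 [187 188 186 185 184 183 177 164 149 147 151 159 174 182 185 185 186 186
  186 184 184 184]
 [185 189 188 187 182 165 138 127 133 139 135 130 135 157 178 186 187 187
  185 185 188 185]
 [187 186 188 187 174 148 135 154 165 165 165 162 148 142 166 183 185 187
  1
[... 1749 characters left out ...]
185 186 185 187
  186 185 188 189]
 [104 120 143 168 182 186 188 188 186 186 184 184 186 185 188 188 185 187
  188 186 184 186]
 [ 84 100 108 129 160 179 188 188 188 188 188 187 188 187 188 189 189 184
  188 188 188 188]
 [ 71  78  94 106 122 150 178 186 188 188 189 189 188 188 185 185 185 187
  187 187 186 189]
 [ 72  71  76  85 103 112 137 168 183 186 189 190 187 188 186 188 185 186
  186 187 186 189]]
s7 246 313.42 224
s7 247 313.23 193
s7 248 313.08 189
s7 249 312.97 196
s7 250 312.8 181
s7 251 313.11 46
s7 252 0.0 0
sc7 176 211.11 216
sc7 177 211.29 158
sc7 178 211.34 140
sc7 179 211.47 144
sc7 180 211.56 130
sc7 181 212.65 100
sc7 182 213.14 14
sc7 183 0.0 0
sc7 184 0.0 0
sc7 185 0.0 0
```

servo_tool --steps '[{"travel": [1,-0.3,0],"dr": [0,0,0],"hand": 0},{"travel": [0.9,-0.3,0],"dr": [0,0,0],"hand": 0},{"travel": [0,0,4],"dr": [0,0,0],"hand": 0},{"travel": [0,0,4],"dr": [0,0,0],"hand": 0},{"travel": [0,0,3],"dr": [0,0,0],"hand": 0},{"travel": [0,0,0],"dr": [0,0,0],"hand": 0},{"travel": [0,0,0],"dr": [0,0,0],"hand": 0},{"travel": [0,0,0],"dr": [0,0,0],"hand": 0},{"travel": [0,0,0],"dr": [0,0,0],"hand": 0}]'

```text
clock: 17.0
ee_pos: [0.474, -0.1502, 0.1042]
ee_rot: [3.141, 0.0, 1.775]
ft_force: [1.2, 0.5, 0.5]
finger_gap: 0.124
grip_force: 48.9
```

```bash
python3 - <<'E'
from h import *
s=sensors.state(); print(s['ee_pos'],s['ft_force']); print(totool(np.array([.4739,-.15,s['ee_pos'][2]])-s['ee_pos'])-[.5,-.3,0])
cc=camera_info('scene'); print(proj(cc,[.46956,-.14737,.085]),proj(cc,[.4739,-.15,.077]))
g=cv2.cvtColor(cv2.imread('pics/sc4.png'),cv2.COLOR_BGR2GRAY); print(g[174:192,204:226])
E
```

```text
[ 0.47397432 -0.15020597  0.10421749] [1.22847098 0.52232415 0.49815654]
[-2.83241590e-01  2.68946269e-01 -5.01605054e-05]
[215.0543557  182.15176329] [213.52527499 185.39586159]
[[121 123 120 120 124 123 122 124 125 126 122 125 126 131 131 132 132 132
  132 132 132 133]
 [123 123 123 124 123 122 124 124 124 125 121 121 127 125 128 128 131 131
  128 132 130 131]
 [129 127 128 126 125 125 124 122 124 124 125 124 122 123 123 126 126 128
  128 130 127 132]
 [130 131 130 131 131 129 129 131 130 129 127 125 126 128 127 127 126 125
  126 128 126 129]
 [133 134 134 130 133 134 133 132 130 129 130 127 131 130 129 131 129 129
  129 127 127 130]
 [135 135 132 131 136 135 135 129 131 129 124 123 124 127 132 130 132 131
  132 132 131 130]
 [132 136 132 132 134 132 131 125 122 118 113 106 106 114 118 128 132 131
  134 133 133 134]
 [134 134 132 133 133 132 129 124 116 108 102  97  95  98 109 125 131 134
  131 136 132 132]
 [133 133 132 133 131 134 125 120 114 112 106 105 100 101 112 124 128 135
  129 133 136 133]
 [131 131 132 133 130 130 125 120 117 117 117 116 117 118 119 126 132 134
  132 134 133 131]
 [132 134 132 132 131 133 130 126 125 122 122 122 126 127 130 130 135 130
  133 137 134 132]
 [131 133 132 135 134 132 129 128 129 127 128 124 130 132 131 132 133 133
  133 134 134 134]
 [135 130 133 131 133 132 132 132 131 133 128 131 132 131 136 133 133 130
  132 133 130 132]
 [133 132 132 130 136 131 134 133 133 133 131 133 135 133 133 136 134 135
  131 135 132 132]
 [134 135 135 134 131 133 133 134 133 135 131 132 133 132 131 132 132 132
  133 131 133 134]
 [134 131 134 132 131 133 133 134 133 131 136 135 134 133 134 136 133 133
  132 134 134 135]
 [134 132 131 132 129 134 132 134 129 131 133 132 131 135 131 133 132 130
  134 134 134 131]
 [132 132 132 129 134 134 133 132 130 133 131 133 133 128 131 133 132 129
  132 133 132 132]]
```

Next I'll descend in small steps and feel for the strip.

servo_tool --steps '[{"travel": [-0.3,0.2,1.5],"dr": [0,0,0],"hand": 0},{"travel": [0,0,1.2],"dr": [0,0,0],"hand": 0},{"travel": [0,0,1],"dr": [0,0,0],"hand": 0},{"travel": [0,0,0],"dr": [0,0,0],"hand": 0},{"travel": [0,0,0],"dr": [0,0,0],"hand": 0}]'

```text
clock: 17.5
ee_pos: [0.4741, -0.1504, 0.1003]
ee_rot: [-3.141, -0.0, 1.775]
ft_force: [-0.5, 0.1, -0.3]
finger_gap: 0.128
grip_force: 48.9
```

servo_tool --steps '[{"travel": [0,0,0.7],"dr": [0,0,0],"hand": 0},{"travel": [0,0,0.5],"dr": [0,0,0],"hand": 0},{"travel": [0,0,0],"dr": [0,0,0],"hand": 0}]'

```text
clock: 17.8
ee_pos: [0.4741, -0.1504, 0.0991]
ee_rot: [-3.141, -0.0, 1.775]
ft_force: [0.2, 0.4, 0.1]
finger_gap: 0.124
grip_force: 48.9
```

servo_tool --steps '[{"travel": [0,0,0.6],"dr": [0,0,0],"hand": 0},{"travel": [0,0,0],"dr": [0,0,0],"hand": 0}]'

```text
clock: 18.0
ee_pos: [0.474, -0.1504, 0.0985]
ee_rot: [-3.141, -0.0, 1.775]
ft_force: [-0.1, 0.6, -0.1]
finger_gap: 0.121
grip_force: 48.9
```

servo_tool --steps '[{"travel": [0,0,0.7],"dr": [0,0,0],"hand": 0},{"travel": [0,0,0.6],"dr": [0,0,0],"hand": 0},{"travel": [0,0,0],"dr": [0,0,0],"hand": 0}]'

```text
clock: 18.3
ee_pos: [0.4741, -0.1504, 0.0972]
ee_rot: [-3.141, -0.0, 1.775]
ft_force: [1.0, -0.1, -0.2]
finger_gap: 0.123
grip_force: 48.9
```

servo_tool --steps '[{"travel": [0,0,0.7],"dr": [0,0,0],"hand": 0},{"travel": [0,0,0.6],"dr": [0,0,0],"hand": 0},{"travel": [0,0,0],"dr": [0,0,0],"hand": 0}]'

```text
clock: 18.6
ee_pos: [0.4741, -0.1504, 0.0959]
ee_rot: [-3.142, -0.0, 1.775]
ft_force: [0.1, 0.1, 0.2]
finger_gap: 0.121
grip_force: 48.9
```

There is no contact 5 mm past the strip's top, so the foot is in the strip hole. I'll go on down to just above seating.

servo_tool --steps '[{"travel": [0,0,1.2],"dr": [0,0,0],"hand": 0},{"travel": [0,0,1.2],"dr": [0,0,0],"hand": 0},{"travel": [0,0,1.2],"dr": [0,0,0],"hand": 0},{"travel": [0,0,0],"dr": [0,0,0],"hand": 0},{"travel": [0,0,0],"dr": [0,0,0],"hand": 0}]'

```text
clock: 19.1
ee_pos: [0.4741, -0.1504, 0.0923]
ee_rot: [-3.141, -0.0, 1.775]
ft_force: [0.1, -0.5, -1.2]
finger_gap: 0.125
grip_force: 48.9
```

servo_tool --steps '[{"travel": [0,0,1.2],"dr": [0,0,0],"hand": 0},{"travel": [0,0,1.2],"dr": [0,0,0],"hand": 0},{"travel": [0,0,1.2],"dr": [0,0,0],"hand": 0},{"travel": [0,0,0],"dr": [0,0,0],"hand": 0},{"travel": [0,0,0],"dr": [0,0,0],"hand": 0}]'

```text
clock: 19.6
ee_pos: [0.4741, -0.1504, 0.0888]
ee_rot: [-3.142, -0.0, 1.775]
ft_force: [0.2, 0.4, 0.0]
finger_gap: 0.124
grip_force: 48.9
```

servo_tool --steps '[{"travel": [0,0,1],"dr": [0,0,0],"hand": 0},{"travel": [0,0,1],"dr": [0,0,0],"hand": 0},{"travel": [0,0,0.7],"dr": [0,0,0],"hand": 0},{"travel": [0,0,0],"dr": [0,0,0],"hand": 0},{"travel": [0,0,0],"dr": [0,0,0],"hand": 0}]'

```text
clock: 20.1
ee_pos: [0.4742, -0.1504, 0.0861]
ee_rot: [3.142, 0.0, 1.775]
ft_force: [-0.2, -0.7, -0.9]
finger_gap: 0.118
grip_force: 48.9
```

servo_tool --steps '[{"travel": [0,0,0.8],"dr": [0,0,0],"hand": 0},{"travel": [0,0,0.7],"dr": [0,0,0],"hand": 0},{"travel": [0,0,0],"dr": [0,0,0],"hand": 0}]'

```text
clock: 20.4
ee_pos: [0.4742, -0.1504, 0.0846]
ee_rot: [3.142, 0.0, 1.775]
ft_force: [-0.1, -0.4, -1.3]
finger_gap: 0.122
grip_force: 49.0
```

servo_tool --steps '[{"travel": [0,0,0.5],"dr": [0,0,0],"hand": 0},{"travel": [0,0,0.5],"dr": [0,0,0],"hand": 0},{"travel": [0,0,0],"dr": [0,0,0],"hand": 0}]'

```text
clock: 20.7
ee_pos: [0.4741, -0.1504, 0.0836]
ee_rot: [-3.142, -0.0, 1.775]
ft_force: [0.4, 1.0, -0.3]
finger_gap: 0.125
grip_force: 49.0
```

servo_tool --steps '[{"travel": [0,0,0.5],"dr": [0,0,0],"hand": 0},{"travel": [0,0,0],"dr": [0,0,0],"hand": 0},{"travel": [0,0,0],"dr": [0,0,0],"hand": 0}]'

```text
clock: 21.0
ee_pos: [0.4742, -0.1504, 0.0832]
ee_rot: [3.141, 0.0, 1.775]
ft_force: [-0.3, -0.1, -0.0]
finger_gap: 0.123
grip_force: 49.0
```

servo_tool --steps '[{"travel": [0,0,0.5],"dr": [0,0,0],"hand": 0},{"travel": [0,0,0],"dr": [0,0,0],"hand": 0},{"travel": [0,0,0],"dr": [0,0,0],"hand": 0}]'

```text
clock: 21.3
ee_pos: [0.4742, -0.1504, 0.0828]
ee_rot: [3.141, 0.0, 1.775]
ft_force: [-0.5, -0.1, 2.4]
finger_gap: 0.122
grip_force: 49.2
```

servo_tool --steps '[{"travel": [0,0,0.3],"dr": [0,0,0],"hand": 0},{"travel": [0,0,0],"dr": [0,0,0],"hand": 0},{"travel": [0,0,0],"dr": [0,0,0],"hand": 0},{"travel": [0,0,0],"dr": [0,0,0],"hand": 0}]'

```text
clock: 21.7
ee_pos: [0.4742, -0.1504, 0.0825]
ee_rot: [3.141, 0.0, 1.775]
ft_force: [0.0, 1.0, 4.8]
finger_gap: 0.124
grip_force: 49.3
```

```bash
python3 - <<'E'
from h import *
s=sensors.state(); print(s['ee_pos'],s['ft_force'])
a,cs=snap('side','s8'); b,cc=snap('scene','sc8'); w,cw=snap('wrist','w8')
for n,im,ci in(('side',a,cs),('scene',b,cc)):
    u,v=np.round(proj(ci,[.4739,-.15,.0875])).astype(int); print(n,u,v)
    print(cv2.cvtColor(im,cv2.COLOR_RGB2GRAY)[v-6:v+9,u-12:u+13])
E
```

```text
[ 0.47418577 -0.15043319  0.08245024] [0.00889368 0.99446571 4.81642437]
side 312 250
[[200 201 199 182 133  69  61  59  56  59  60  89 115 116  97  62  54  54
   81 112 142 177 197 198 197]
 [199 199 197 181 131  70  55  52  54  58  62  91 113 116  97  57  56  59
   81 120 164 192 200 196 197]
 [202 199 198 172 113  64  60  56  55  57  67  92 116 117  99  62  53  60
   81 123 166 194 199 199 198]
 [200 201 196 174 111  66  55  57  57  59  69  94 115 111  91  69  61  57
   84 128 170 197 196 196 196]
 [201 200 198 175 121  69  59  59  56  59  69  97 116 109  90  70  58  57
   99 152 186 198 198 199 198]
 [201 200 200 192 163 101  61  59  59  58  69  97 118 111  90  64  55  64
  108 166 194 198 200 199 199]
 [200 200 199 199 195 153  72  58  54  61  74 101 116 108  83  58  53  56
   95 155 195 200 200 200 197]
 [201 199 200 200 189 148  72  51  54  63  76 104 114 105  74  57  55  59
   80 146 196 200 197 198 198]
 [198 200 201 199 184 141  71  48  58  70  95 113 113  97  66  55  50  53
   71 143 192 199 200 198 200]
 [195 202 198 201 186 151  80  52  54  63  92 107  96  73  55  50  50
[... 1451 characters left out ...]
47  41  44  45  47  49  50  50  60  91
  116 131 132 131 130 132 130]
 [131 132 130 128 126 121 103  77  59  44  45  42  50  48  56  67  85 107
  124 129 129 130 131 132 131]
 [133 131 136 130 131 129 116 102  90  76  68  67  69  78  85  99 111 125
  131 132 132 129 132 133 132]
 [134 132 128 135 134 128 131 123 114 109 101 102 100 108 116 124 127 132
  130 131 134 130 134 129 133]
 [129 129 133 133 129 131 131 129 130 128 123 121 122 125 128 129 131 132
  133 135 131 130 131 132 132]
 [133 130 133 132 128 129 129 131 132 132 130 130 130 130 129 133 134 133
  130 133 132 128 130 131 134]
 [131 132 134 129 131 129 130 132 132 133 133 130 129 131 130 136 133 132
  133 132 131 131 134 130 133]]
```

The flange is flat on the guard with about 5 N on it and the pin still up. I'll release, rise, shut the fingers and press the cap.

servo_tool --steps '[{"travel": [0,0,0],"dr": [0,0,0],"hand": 0.2},{"travel": [0,0,0],"dr": [0,0,0],"hand": 0.3},{"travel": [0,0,0],"dr": [0,0,0],"hand": 0.3},{"travel": [0,0,0],"dr": [0,0,0],"hand": 0.3},{"travel": [0,0,-5],"dr": [0,0,0],"hand": 0.3},{"travel": [0,0,-10],"dr": [0,0,0],"hand": 0.3},{"travel": [0,0,-10],"dr": [0,0,0],"hand": 0.3},{"travel": [0,0,0],"dr": [0,0,0],"hand": 0},{"travel": [0,0,0],"dr": [0,0,0],"hand": 0},{"travel": [0,0,0],"dr": [0,0,0],"hand": 0},{"travel": [0,0,0],"dr": [0,0,0],"hand": 0}]'

```text
clock: 22.95
ee_pos: [0.4739, -0.1502, 0.1071]
ee_rot: [-3.141, -0.0, 1.775]
ft_force: [-0.7, 0.3, -0.2]
finger_gap: -0.003
grip_force: 0.0
```

```bash
python3 - <<'E'
from h import *
s=sensors.state(); print(s['ee_pos'],s['ft_force'],s['finger_gap'])
w,cw=snap('wrist','w9'); a,cs=snap('side','s9')
u,v=np.round(proj(cs,[.4739,-.15,.095])).astype(int)
print(proj(cw,[.4739,-.15,.101]))
o=np.hstack([cv2.resize(w[130:330,200:360],(320,400)),cv2.resize(a[v-30:v+20,u-20:u+20],(320,400),interpolation=cv2.INTER_CUBIC)]); cv2.imwrite('pics/c9.png',o[:,:,::-1])
E
```

```text
[ 0.47389794 -0.15024523  0.10708788] [-0.69596177  0.32934019 -0.17636252] -0.003454808174084751
[282.22301962 262.01750006]
```

View pics/c9.png

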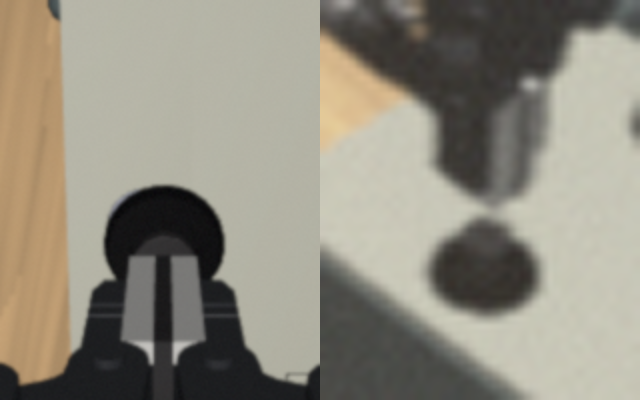

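The rivet is seated with its pin raised, and the shut fingertips are centred just above the cap. I'll press down gently.

servo_tool --grip_force 40 --steps '[{"travel": [0,0,4],"dr": [0,0,0],"hand": 0},{"travel": [0,0,4],"dr": [0,0,0],"hand": 0},{"travel": [0,0,2],"dr": [0,0,0],"hand": 0},{"travel": [0,0,1],"dr": [0,0,0],"hand": 0},{"travel": [0,0,0],"dr": [0,0,0],"hand": 0}]'

```text
clock: 23.55
ee_pos: [0.474, -0.1503, 0.096]
ee_rot: [-3.141, -0.0, 1.775]
ft_force: [0.1, -0.9, 0.7]
finger_gap: 0.003
grip_force: 0.0
```

servo_tool --steps '[{"travel": [0,0,0.7],"dr": [0,0,0],"hand": 0},{"travel": [0,0,0.7],"dr": [0,0,0],"hand": 0},{"travel": [0,0,0.6],"dr": [0,0,0],"hand": 0},{"travel": [0,0,0],"dr": [0,0,0],"hand": 0}]'

```text
clock: 23.95
ee_pos: [0.4741, -0.1504, 0.0943]
ee_rot: [-3.142, -0.0, 1.775]
ft_force: [0.3, -0.5, -0.6]
finger_gap: 0.006
grip_force: 0.0
```

servo_tool --steps '[{"travel": [0,0,0.7],"dr": [0,0,0],"hand": 0},{"travel": [0,0,0.7],"dr": [0,0,0],"hand": 0},{"travel": [0,0,0.6],"dr": [0,0,0],"hand": 0},{"travel": [0,0,0],"dr": [0,0,0],"hand": 0}]'

```text
clock: 24.35
ee_pos: [0.4741, -0.1504, 0.0922]
ee_rot: [-3.141, -0.0, 1.775]
ft_force: [-0.1, -0.0, 0.0]
finger_gap: 0.004
grip_force: 0.0
```

servo_tool --steps '[{"travel": [0,0,0.7],"dr": [0,0,0],"hand": 0},{"travel": [0,0,0.7],"dr": [0,0,0],"hand": 0},{"travel": [0,0,0.6],"dr": [0,0,0],"hand": 0},{"travel": [0,0,0],"dr": [0,0,0],"hand": 0}]'

```text
clock: 24.75
ee_pos: [0.4741, -0.1504, 0.0902]
ee_rot: [-3.141, -0.0, 1.775]
ft_force: [0.4, 0.0, -0.8]
finger_gap: -0.003
grip_force: 0.0
```

servo_tool --steps '[{"travel": [0,0,0.6],"dr": [0,0,0],"hand": 0},{"travel": [0,0,0.6],"dr": [0,0,0],"hand": 0},{"travel": [0,0,0],"dr": [0,0,0],"hand": 0}]'

```text
clock: 25.05
ee_pos: [0.4742, -0.1504, 0.0893]
ee_rot: [3.141, 0.0, 1.775]
ft_force: [-1.5, -0.0, 2.7]
finger_gap: 0.003
grip_force: 1.4
```

servo_tool --steps '[{"travel": [0,0,0.6],"dr": [0,0,0],"hand": 0},{"travel": [0,0,0.6],"dr": [0,0,0],"hand": 0},{"travel": [0,0,0],"dr": [0,0,0],"hand": 0}]'

```text
clock: 25.35
ee_pos: [0.4742, -0.1504, 0.0885]
ee_rot: [3.141, 0.0, 1.775]
ft_force: [-1.6, 0.2, 7.9]
finger_gap: 0.002
grip_force: 3.7
```

servo_tool --steps '[{"travel": [0,0,0.5],"dr": [0,0,0],"hand": 0},{"travel": [0,0,0.5],"dr": [0,0,0],"hand": 0},{"travel": [0,0,0],"dr": [0,0,0],"hand": 0}]'

```text
clock: 25.65
ee_pos: [0.4742, -0.1504, 0.0879]
ee_rot: [3.141, 0.001, 1.775]
ft_force: [-1.4, 1.3, 10.8]
finger_gap: 0.002
grip_force: 5.4
```

servo_tool --steps '[{"travel": [0,0,0.7],"dr": [0,0,0],"hand": 0},{"travel": [0,0,0.7],"dr": [0,0,0],"hand": 0},{"travel": [0,0,0.6],"dr": [0,0,0],"hand": 0},{"travel": [0,0,0],"dr": [0,0,0],"hand": 0}]'

```text
clock: 26.05
ee_pos: [0.4743, -0.1504, 0.086]
ee_rot: [3.141, 0.001, 1.775]
ft_force: [-2.2, 1.2, 11.9]
finger_gap: 0.0
grip_force: 5.9
```

servo_tool --steps '[{"travel": [0,0,0.7],"dr": [0,0,0],"hand": 0},{"travel": [0,0,0.7],"dr": [0,0,0],"hand": 0},{"travel": [0,0,0.7],"dr": [0,0,0],"hand": 0},{"travel": [0,0,0.7],"dr": [0,0,0],"hand": 0},{"travel": [0,0,0],"dr": [0,0,0],"hand": 0}]'

```text
clock: 26.55
ee_pos: [0.4742, -0.1504, 0.0832]
ee_rot: [3.141, 0.001, 1.775]
ft_force: [-2.5, 1.1, 11.3]
finger_gap: 0.001
grip_force: 5.9
```

The pin is sliding at about 12 N. I'll keep going, more slowly near flush.

servo_tool --steps '[{"travel": [0,0,0.7],"dr": [0,0,0],"hand": 0},{"travel": [0,0,0.7],"dr": [0,0,0],"hand": 0},{"travel": [0,0,0.7],"dr": [0,0,0],"hand": 0},{"travel": [0,0,0.7],"dr": [0,0,0],"hand": 0},{"travel": [0,0,0],"dr": [0,0,0],"hand": 0}]'

```text
clock: 27.05
ee_pos: [0.4742, -0.1504, 0.0804]
ee_rot: [3.141, 0.001, 1.775]
ft_force: [-1.6, 0.8, 11.2]
finger_gap: 0.0
grip_force: 5.9
```

servo_tool --steps '[{"travel": [0,0,0.5],"dr": [0,0,0],"hand": 0},{"travel": [0,0,0.5],"dr": [0,0,0],"hand": 0},{"travel": [0,0,0.4],"dr": [0,0,0],"hand": 0},{"travel": [0,0,0],"dr": [0,0,0],"hand": 0}]'

```text
clock: 27.45
ee_pos: [0.4743, -0.1505, 0.079]
ee_rot: [3.141, 0.001, 1.775]
ft_force: [-2.6, 0.9, 11.9]
finger_gap: -0.002
grip_force: 5.9
```

servo_tool --steps '[{"travel": [0,0,0.4],"dr": [0,0,0],"hand": 0},{"travel": [0,0,0.4],"dr": [0,0,0],"hand": 0},{"travel": [0,0,0],"dr": [0,0,0],"hand": 0}]'

```text
clock: 27.75
ee_pos: [0.4742, -0.1504, 0.0782]
ee_rot: [3.141, 0.001, 1.775]
ft_force: [-2.3, 1.2, 12.2]
finger_gap: 0.004
grip_force: 5.9
```

servo_tool --steps '[{"travel": [0,0,0.4],"dr": [0,0,0],"hand": 0},{"travel": [0,0,0.3],"dr": [0,0,0],"hand": 0},{"travel": [0,0,0],"dr": [0,0,0],"hand": 0}]'

```text
clock: 28.05
ee_pos: [0.4742, -0.1504, 0.0777]
ee_rot: [3.141, 0.001, 1.775]
ft_force: [-1.8, 1.1, 12.5]
finger_gap: 0.001
grip_force: 6.4
```

servo_tool --steps '[{"travel": [0,0,0.3],"dr": [0,0,0],"hand": 0},{"travel": [0,0,0.2],"dr": [0,0,0],"hand": 0},{"travel": [0,0,0],"dr": [0,0,0],"hand": 0}]'

```text
clock: 28.35
ee_pos: [0.4742, -0.1504, 0.0773]
ee_rot: [3.141, 0.001, 1.775]
ft_force: [-2.1, 1.8, 15.2]
finger_gap: -0.005
grip_force: 7.2
```

servo_tool --steps '[{"travel": [0,0,0.3],"dr": [0,0,0],"hand": 0},{"travel": [0,0,0.2],"dr": [0,0,0],"hand": 0},{"travel": [0,0,0],"dr": [0,0,0],"hand": 0}]'

```text
clock: 28.65
ee_pos: [0.4742, -0.1504, 0.0771]
ee_rot: [3.141, 0.001, 1.775]
ft_force: [-2.3, 1.6, 16.8]
finger_gap: -0.001
grip_force: 8.1
```

The force has climbed past the sliding friction, so the pin is on its hard stop. I'll retract and check.

servo_tool --steps '[{"travel": [0,0,-1],"dr": [0,0,0],"hand": 0},{"travel": [0,0,-3],"dr": [0,0,0],"hand": 0},{"travel": [0,0,-10],"dr": [0,0,0],"hand": 0},{"travel": [0,0,-30],"dr": [0,0,0],"hand": 0},{"travel": [-20,0,-30],"dr": [0,0,0],"hand": 0},{"travel": [-40,0,-10],"dr": [0,0,0],"hand": 0},{"travel": [0,0,0],"dr": [0,0,0],"hand": 0},{"travel": [0,0,0],"dr": [0,0,0],"hand": 0},{"travel": [0,0,0],"dr": [0,0,0],"hand": 0},{"travel": [0,0,0],"dr": [0,0,0],"hand": 0}]'

```text
clock: 29.65
ee_pos: [0.4853, -0.2077, 0.1586]
ee_rot: [-3.14, -0.002, 1.776]
ft_force: [0.6, 0.1, -0.6]
finger_gap: -0.005
grip_force: 0.0
```

```bash
python3 - <<'E'
from h import *
s=sensors.state(); print(s['clock'],s['ee_pos'],s['ft_force'])
w,cw=snap('wrist','w10'); g=cv2.cvtColor(w,cv2.COLOR_RGB2GRAY)
for z in(.09,.101):print(proj(cw,[.4739,-.15,z]))
def cen(u,v,lo,hi,r=32):
    m=np.zeros_like(g); sl=(slice(v-r,v+r),slice(u-r,u+r)); m[sl]=((g>=lo)&(g<hi))[sl]; m=cv2.morphologyEx(m,cv2.MORPH_OPEN,np.ones((5,5)))
    n,l,st,c=cv2.connectedComponentsWithStats(m); k=1+np.argmax(st[1:,4]); return st[k],c[k]
u,v=np.round(proj(cw,[.4739,-.15,.09])).astype(int)
print('flange',cen(u,v,0,70),'cap',cen(u,v,42,70))
# set rivet for comparison
u2,v2=np.round(proj(cw,[.5552,-.1356,.09])).astype(int); print('set',(u2,v2),cen(u2,v2,0,70),cen(u2,v2,42,70))
E
```

```text
29.65 [ 0.48525657 -0.20773052  0.15860705] [ 0.58170381  0.0716658  -0.63612507]
[283.09683244 123.58875452]
[283.17263933 124.77182857]
flange (array([ 258,   99,   50,   51, 2026], dtype=int32), array([282.64017769, 123.93731491])) cap (array([271, 112,  24,  25, 479], dtype=int32), array([282.61795407, 124.18997912]))
set (np.int64(426), np.int64(128)) (array([ 405,   96,   52,   48, 2060], dtype=int32), array([430.7592233 , 118.61067961])) (array([422, 106,  23,  25, 455], dtype=int32), array([432.72747253, 118.21758242]))
```

The cap's size and its centring in the flange match a set rivet, so the pin is flush. I'll hand it in.

```bash
python3 -c "
from station import ticket
print(ticket.close_job())"
```

```text
the job is handed in; nothing more can be done
None
```

The black rivet is seated in the guard and strip with its flange flat, the pin was pushed flush at about 17 N (limit 30 N), and the job is handed in; the first grasp slipped off the cap and was redone, and the hand-in returned no verdict.

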